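# Set the strip guide's sprung fence on its middle stop and lock it

## Robot

A 6-joint arm with a two-finger parallel gripper is mounted at the origin on the work surface; the furniture and walls round the work are solid. World frame = base frame: x ahead of the robot, y to its left, z up, the work surface at z = 0. Lengths are in m, angles in rad, forces in N, time in s.
With the tool pointing down it reaches from about 0.35 to 0.925 m from the base axis. Payload 6.4 kg.
Tool frame: the origin (TCP) lies at the centre of the arm's flange, where the gripper is bolted on; the fingertips stand 173 mm ahead of it and the grasp point (between the pads) lies 155 mm ahead of it; z points along the fingers, y is the direction in which the jaws open and shut (so a half turn about z gives the same grasp; the last joint's range is limited). The gripper opens to 85 mm and grips with 20 to 120 N. Pads are 22 mm wide; open, the fingers measure 114 mm over their backs; the gripper's body (76 mm by 85 mm) begins 54 mm behind the grasp point. The pads swing forward as they close: fully open they stand 13 mm farther back than shut.
Start: joints at [0.978, 0.245, 1.558, -0, 1.339, -0.174], TCP at [0.264, 0.594, 0.405] pointing down, gripper open.
Joint ranges: [-3.13, 3.13], [-1.02, 2.26], [0.13, 2.54], [-0.95, 4.09], [0.21, 2.88], [-2.74, 2.74]. Speed limits (rad/s): [2.57, 2.57, 3.14, 3.14, 3.14, 3.14].

## Interface

Orientations are given as a 3x3 rotation matrix whose columns are the frame's x, y, z axes.
In Python, from station import manip gives the robot as it stands. The module is installed in compiled form; this text tells all that it offers.
- The arm moves only by the tool send_rows, never from a script. Its argument "rows" is a list that holds one entry, the list of rows, each a list of 4 numbers: the shift along the tool's x, y, z in m, then the turn about the tool's z in degrees. In form: [[[dx, dy, dz, spin], ...]]. A call has 1 to 12 rows; each row shifts and turns the commanded pose from where the row before left it, along the tool's axes as they then stand; what a row does not reach is not made up. A row lasts 1/10 s, in which the tool goes at most 50 mm and 8.59 degrees, less where a joint would pass 70% of its speed; a pose out of reach is approached as far as the arm can. A call with a gripper value outside its range is refused whole. "grip" is the closure, from 0 (fully open) to 1 (shut), set as the call begins (left out, the last holds). The fingers move at their own pace and stop on an object; "force" is the grip in N (left out, the last holds). Time passes only in rows, so rows that do not move let the fingers close. It gives the time, the measured TCP pose, the force and the opening at its end, in the units of the state.
- manip.get_obs(): the state, without advancing time (a new reading comes with each control period).
- manip.capture(name): name is "scene" or "top" or "wrist"; returns a dict with "image" (384x512x3 uint8, blue, green, red), "camera_matrix" (3x3 intrinsics, pixels), "D" ([k1, k2, p1, p2, k3] as OpenCV has them; the pictures are not rectified), "extrinsics" (4x4, takes a point from camera to world coordinates). Camera axes: x right, y up, looking along -z (the intrinsics and any distortion apply to the point x, -y, -z); pixel columns grow to the right and rows downward; lengths in m; the calibration is good to about 2 mm. A picture is of the moment at which its call begins. There is no depth.
- manip.job_done(): hands the job in, once; it reports no verdict.
The state is a dict: "clock": time; "q": joint angles; "joint_vel": joint speeds; "effort": joint torques, N m; "tcp_pos": TCP position; "orientation": TCP orientation; "wrist_force": force on the tool from outside, world axes, zero at the start; "wrist_torque": the same for the moment, N m; "opening": finger opening in m.
Only numpy, scipy, OpenCV 4.12 (cv2) and the standard library are available. Lean on these libraries where they do the work, as an engineer would, in place of code of your own. Each camera call takes 0.05 s, during which the arm holds its last target.

## Task

Set the strip-cutting guide to its middle width: with the fingertips push the orange tab of the sprung fence all the way back to its far stop, then let go so that it springs back by itself and catches on the stop pin at mid travel. Once it sits there, gently press the red lock lever down flat and move clear. Only push the tab's orange front, without gripping the tab round its black rubber back or sides, and leave the two cups, the tape roll and the marker where they are, neither lifted nor shoved.

Things in the scene. Friction and masses are not known exactly. Their poses are not given: they have to be found in the camera images.
- guide: the strip guide, a white board 300 x 220 mm, top face 24 mm above the table, fixed to the table. Origin at the centre of its underside; +x is the direction in which the fence is pushed (away from the robot, turned by up to 0.3 rad), +y its left side, z up. A stop pin with a black knob (top 92 mm high) stands in a grey portal at (35, 85) mm. Nothing on the guide is taller than 94 mm, apart from the raised lever (up to about 120 mm).
- push_tab (a point): centre of the near (-x) face of the orange push tab on the fence, 74 mm above the table; it moves with the fence, axes as the guide's. The tab is an upright plate 56 mm wide (y), 14 mm thick (x) with its rubber cover, its top 94 mm above the table, the fence below it reaches up to 56 mm above the table, with the steel fence plate flush with the tab's near face. Push its near face along the guide's +x.
- tab_cover: the black rubber cover round the back and the two sides of the push tab, not to be touched, so that the tab is pushed and not gripped: 62 mm wide (y), from 4 to 14 mm behind the tab's near face, 50 to 94 mm above the table. Its origin lies below the near face of the tab, at table height; it moves with the fence
- fence (a joint): travel of the sprung fence along the guide's +x, m: 0 at rest (nearest the robot), 0.060 at the far stop. A spring drives it back: 3.2 N at 0, 8 N at the far stop; damped, so pushing at 0.05 m/s takes 1 to 3 N more. From about 0.005 to 0.031 a tooth lifts the stop pin; past about 0.033 the pin has dropped in behind it, and when let go the fence springs back and stays caught at about 0.031 (mid position). Let go earlier it returns to 0.
- lock_lever (a joint): angle of the red lock lever, rad: 0 = lying flat (locked, end stop), starts raised at 0.5 to 0.8. It turns about a level pivot along the guide's y at (90, -85, 47) mm in the guide's frame; the arm, 95 mm long, 18 mm wide and 10 mm thick, points from the pivot to the guide's -x, its free end up. Stiff: it stays where it is left; pressing down on it takes about 2 to 3 N.
- lever_press (a point): fixed point on the guide: centre of the lever's top face where to press, 50 mm from the pivot toward -x, 52 mm above the table, as it is when the lever lies flat. Pressing straight down over this point to that height lays the lever flat.
- cup_blue: a blue fluted cup, 40 mm wide, 35 mm high, on the near left corner of the guide, a bystander to be left alone; origin at the centre of its underside
- cup_white: a cream hexagonal cup with a dark rim, 41 x 44 mm, 34 mm high, on the near right corner of the guide, a bystander to be left alone; origin at the centre of its underside
- tape_red: the red tape roll, 80 mm across, 18 mm high, lying flat, a bystander to be left alone; origin at the centre of its underside
- marker: the black and red marker, 134 mm long, 15 mm thick, lying, a bystander to be left alone; origin at the centre of its underside

How it is judged:
By the outcome, as a careful person would: the job done as asked, in the order asked, and still so for the second after the job is handed in, with the robot touching nothing.
It also fails if it takes over 45 s, if anything falls off the work surface, if the arm or the gripper's body presses on something with over 40 N, if the wrist force passes 120 N, or if a joint passes its speed limit or range.

## Working session

There is one attempt and no reset: what is moved stays moved. The work goes in short steps, Python scripts to look and compute and a tool call to move; the robot and the scene stay as the last step left them, time stands still between calls to the robot, and variables do not carry over. Pictures are saved under pics/ and viewed, and the job is handed in when it is done.

Besides the shell and the picture viewer there is one more tool, called as name(argument=value, ...), one argument or row to a line, values as JSON. send_rows: Moves the arm, as the interface text tells. Its arguments: {"type":"object","properties":{"rows":{"type":"array","items":{"type":"array","items":{"type":"array","items":{"type":"number"}}}},"grip":{"type":"number"},"force":{"type":"number"}},"required":["rows"]}

```bash
mkdir -p pics; python3 - <<'E'
from station import manip
import cv2,pickle
o=manip.get_obs();print(o)
d={}
for n in("scene","top"):
    c=manip.capture(n);d[n]=c;cv2.imwrite(f"pics/{n}0.png",c["image"]);print(n,c["camera_matrix"],c["D"],c["extrinsics"])
pickle.dump(d,open("cap0.pkl","wb"))
E
```

```text
{'clock': 0.0, 'q': array([ 9.77901719e-01,  2.45797068e-01,  1.55901852e+00, -2.55074991e-06,
        1.33871102e+00, -1.74064666e-01]), 'joint_vel': array([ 0.00219012, -0.00114776,  0.00077196, -0.00083622, -0.00060067,
       -0.00064996]), 'effort': array([-1.52206726e-04, -4.29511857e+01, -3.26130223e+01, -1.71545539e-04,
        5.36704130e-03,  4.09139005e-06]), 'tcp_pos': array([0.26419235, 0.59363457, 0.40358846]), 'orientation': array([[-9.13565479e-01,  4.06690241e-01, -1.07856694e-03],
       [ 4.06691536e-01,  9.13564129e-01, -1.60526963e-03],
       [ 3.32492570e-04, -1.90516297e-03, -9.99998130e-01]]), 'wrist_force': array([ 0.99412619, -0.57566408,  0.27259175]), 'wrist_torque': array([-0.03264217, -0.03826107, -0.0624318 ]), 'opening': 0.08535850180493222}
scene [[402.91937402   0.         250.13742044]
 [  0.         402.91937402 188.2183342 ]
 [  0.           0.           1.        ]] [-0.05409398  0.          0.          0.          0.        ] [[ 0.61698828  0.49933989 -0.60826404 -0.04052341]
 [-0.78689592  0.38067474 -0.48567638 -0.58761712]
 [-0.01096684  0.77829713  0.62780038  0.71959501]
 [ 0.          0.          0.          1.        ]]
top [[485.09511762   0.         255.81723742]
 [  0.         485.09511762 190.80061116]
 [  0.           0.           1.        ]] [-0.19679199  0.          0.          0.          0.        ] [[ 0.01554543  0.98872116 -0.1489591   0.35004696]
 [-0.99986848  0.01468307 -0.00688725 -0.1164323 ]
 [-0.00462239  0.14904657  0.98881937  1.37413726]
 [ 0.          0.          0.          1.        ]]
```

View pics/scene0.png

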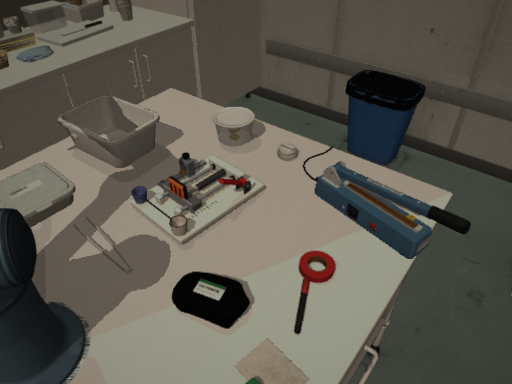

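View pics/top0.png

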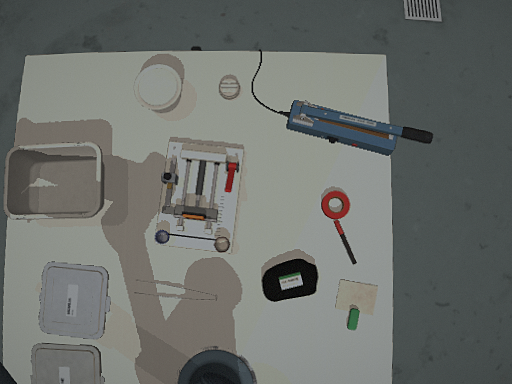

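The top view shows the guide at about (200,195), orange tab near (195,216), red lever near (232,177), and cups at (162,237) and (222,243). The tape and marker are far to the right. Next I zoom in.

```bash
cat > h.py <<'E'
import numpy as np,cv2
def ray(c,uv):
    p=cv2.undistortPoints(np.array([[uv]],float),c["camera_matrix"],c["D"])[0,0]
    E=c["extrinsics"];return E[:3,3],E[:3,:3]@np.array([p[0],-p[1],-1.])
def onz(c,uv,z):
    o,d=ray(c,uv);return o+d*(z-o[2])/d[2]
def proj(c,P):
    E=c["extrinsics"];q=(np.atleast_2d(P)-E[:3,3])@E[:3,:3]*[1,-1,-1]
    return cv2.projectPoints(q,np.zeros(3),np.zeros(3),c["camera_matrix"],c["D"])[0][:,0]
E
python3 - <<'E'
import pickle,cv2
d=pickle.load(open("cap0.pkl","rb"))
cv2.imwrite("pics/topz.png",cv2.resize(d["top"]["image"][130:260,145:255],None,fx=4.5,fy=4.5,interpolation=cv2.INTER_CUBIC))
cv2.imwrite("pics/scz.png",cv2.resize(d["scene"]["image"][145:245,125:275],None,fx=5,fy=5,interpolation=cv2.INTER_CUBIC))
E
```

```text
(no output)
```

View pics/topz.png

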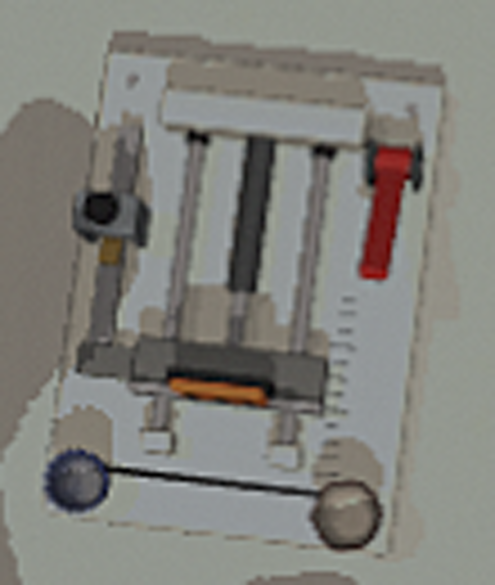

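View pics/scz.png

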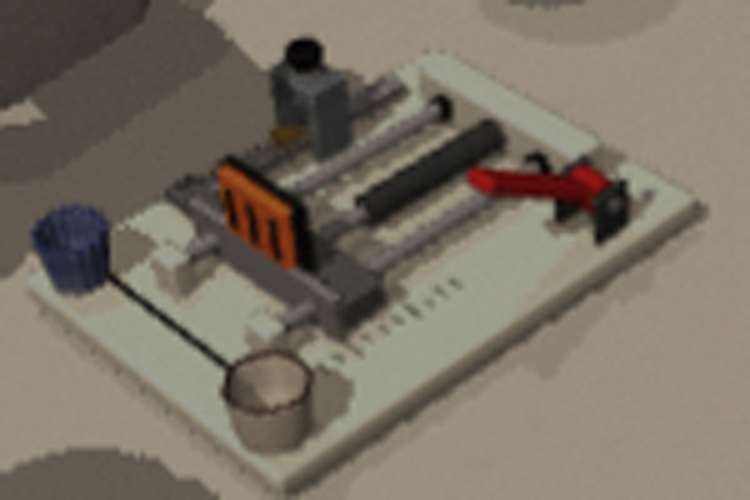

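```bash
python3 - <<'E'
import pickle,cv2,numpy as np
from h import *
d=pickle.load(open("cap0.pkl","rb"));c=d["top"]
cor=[onz(c,(145+(u+.5)/4.5-.5,130+(v+.5)/4.5-.5),.024)[:2] for u,v in [(108,52),(441,82),(388,555),(50,515)]]
TL,TR,BR,BL=cor
print(cor,[np.linalg.norm(a-b) for a,b in[(TL,TR),(TR,BR),(BR,BL),(BL,TL)]])
obj=np.array([[.15,.11],[.15,-.11],[-.15,-.11],[-.15,.11]])
w=np.array(cor);m=w.mean(0);x=w-m
ang=np.arctan2((obj[:,0]*x[:,1]-obj[:,1]*x[:,0]).sum(),(obj*x).sum())
print("centre",m,"yaw",ang)
R=np.array([[np.cos(ang),-np.sin(ang)],[np.sin(ang),np.cos(ang)]])
print("resid",x-obj@R.T)
# mask orange tab and red lever
for n in("top","scene"):
    c=d[n];hsv=cv2.cvtColor(c["image"],cv2.COLOR_BGR2HSV)
    h,s,v=cv2.split(hsv)
    mo=((h>=6)&(h<=18)&(s>150)&(v>120)); mr=((h<=4)|(h>=175))&(s>150)&(v>80)
    if n=="top": box=(slice(130,260),slice(145,255))
    else: box=(slice(145,245),slice(125,275))
    for nm,mm in(("or",mo),("red",mr)):
        ys,xs=np.nonzero(mm[box]);ys+=box[0].start;xs+=box[1].start
        print(n,nm,len(xs),xs.min(),xs.max(),ys.min(),ys.max(),xs.mean(),ys.mean())
        z=.094 if nm=="or" else .08
        for u,v_ in[(xs.mean(),ys.mean()),(xs.min(),ys[xs==xs.min()].mean()),(xs.max(),ys[xs==xs.max()].mean())]:
            print("  guide",R.T@(onz(c,(u,v_),z)[:2]-m))
# overlay
for n in("top","scene"):
    c=d[n];im=c["image"].copy()
    G=lambda p:np.r_[m+R@np.array(p[:2]),p[2]]
    s=4
    im=cv2.resize(im,None,fx=s,fy=s,interpolation=cv2.INTER_CUBIC)
    pts=[G((a,b,.024)) for a,b in obj]+[G((.035,.085,.092)),G((.04,-.085,.052)),G((.09,-.085,.047))]
    for p in proj(c,np.array(pts)):
        cv2.circle(im,tuple(int(t) for t in (p+.5)*s-.5),3,(0,255,0),1)
    y0,y1,x0,x1=(125,265,140,260) if n=="top" else(140,250,120,275)
    cv2.imwrite(f"pics/ov_{n}.png",im[y0*s:y1*s,x0*s:x1*s])
E
```

```text
[array([0.69456173, 0.14690875]), array([ 0.6770519 , -0.06735738]), array([ 0.37819959, -0.04048025]), array([0.39839234, 0.17104869])] [np.float64(0.21498038725953433), np.float64(0.30005847232091687), np.float64(0.21249056492952167), np.float64(0.2971515520860868)]
centre [0.53705139 0.05252995] yaw -0.08648941537055153
resid [[-1.43095585e-03 -2.25279208e-03]
 [ 6.31731869e-05  2.65874851e-03]
 [ 8.94932260e-05  3.62138466e-03]
 [ 1.27828943e-03 -4.02734109e-03]]
top or 49 183 202 214 218 192.44897959183675 216.0612244897959
  guide [-0.06500715  0.00182935]
  guide [-0.06616238  0.02723649]
  guide [-0.0661653  -0.02403173]
top red 175 225 235 163 191 230.09142857142857 176.38857142857142
  guide [ 0.0540079  -0.08520591]
  guide [ 0.01684716 -0.07545963]
  guide [ 0.08612409 -0.09509605]
scene or 75 169 182 179 197 176.13333333333333 185.90666666666667
  guide [-0.07598216 -0.0097236 ]
  guide [-0.07428331  0.02127177]
  guide [-0.08422886 -0.04278361]
scene red 104 219 246 178 184 232.7403846153846 180.84615384615384
  guide [ 0.04642309 -0.08706818]
  guide [ 0.02493049 -0.05806314]
  guide [ 0.06904372 -0.11294402]
```

View pics/ov_top.png

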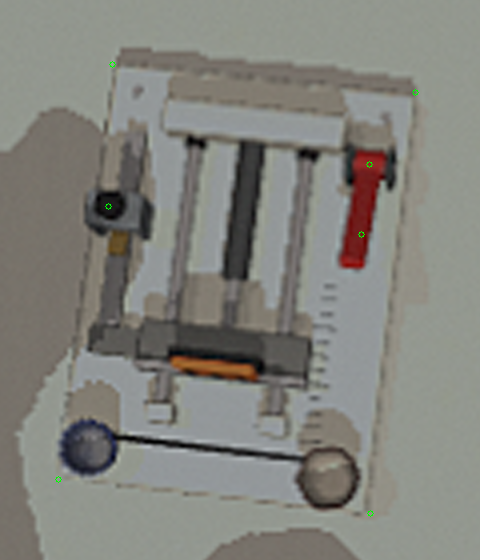

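View pics/ov_scene.png

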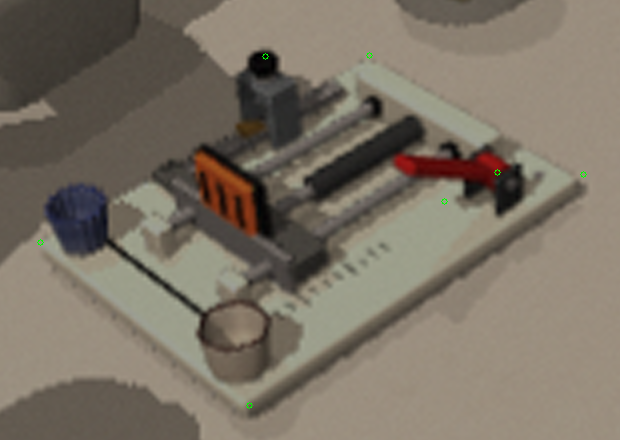

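send_rows(
  rows=[
    [[0,0,0,-6.4],[0,0,0,-6.4],[0,0,0,-6.2],[-0.008,-0.018,0,0],[-0.015,-0.035,0,0],[-0.018,-0.042,0,0],[-0.018,-0.042,0,0],[-0.018,-0.042,0,0],[-0.018,-0.042,0,0],[-0.018,-0.042,0,0],[-0.018,-0.042,0,0],[-0.018,-0.042,0,0]],
  ],
  grip=1,
)

```text
clock: 1.3
tcp_pos: [0.3825, 0.2335, 0.4044]
orientation: [[-0.996, 0.087, -0.0], [0.087, 0.996, -0.0], [0.0, -0.0, -1.0]]
wrist_force: [1.3, 0.2, 0.9]
opening: 0.0005
```

send_rows(
  rows=[
    [[-0.018,-0.042,0,0],[-0.018,-0.042,0,0],[-0.018,-0.042,0,0],[-0.012,-0.026,0,0],[-0.006,-0.012,0,0],[0,0,0,0],[0,0,0,0]],
  ],
)

```text
clock: 2.0
tcp_pos: [0.4397, 0.0662, 0.4044]
orientation: [[-0.996, 0.087, -0.001], [0.087, 0.996, 0.001], [0.001, 0.001, -1.0]]
wrist_force: [-0.7, -0.3, 1.2]
opening: -0.0002
```

```bash
cat >> h.py <<'E'
M=np.array([0.53705,0.05253]);A=-0.0865
R=np.array([[np.cos(A),-np.sin(A)],[np.sin(A),np.cos(A)]])
def st(o):
    print("t",o["clock"],"guide xy",R.T@(o["tcp_pos"][:2]-M),"z",o["tcp_pos"][2],"F_guide",R.T@o["wrist_force"][:2],o["wrist_force"][2],"xang err",np.degrees(np.arctan2(*o["orientation"][1::-1,0]))-180-np.degrees(A),"open",o["opening"])
E
python3 - <<'E'
from station import manip
from h import *
import pickle
st(manip.get_obs())
d={}
for n in("wrist",):
    c=manip.capture(n);d[n]=c;cv2.imwrite("pics/w1.png",c["image"])
pickle.dump(d,open("cap1.pkl","wb"))
E
```

```text
t 2.0 guide xy [-0.09812075  0.00523891] z 0.4043794071229825 F_guide [-0.6326043  -0.34834209] 1.2338431367022313 xang err -0.009903550992418353 open -0.00019379709394050894
```

View pics/w1.png

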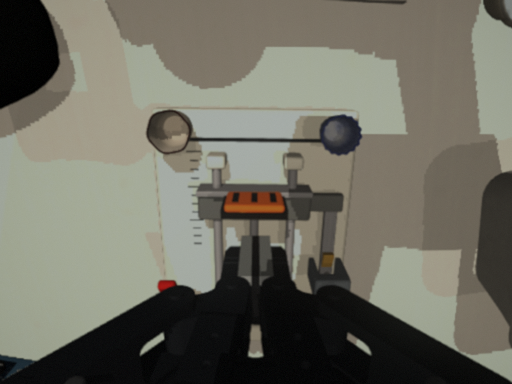

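The wrist view shows the orange tab face at columns 225–284, rows 192–213, with the cups at (170,131) and (340,134) and the closed fingers below at about (255,270).

```bash
python3 - <<'E'
import pickle
from h import *
c=pickle.load(open("cap1.pkl","rb"))["wrist"]
g=lambda u,v,z:np.round(R.T@(onz(c,(u,v),z)[:2]-M),4)
print("tab top front L,R",g(284,206,.094),g(225,206,.094),"row213",g(254,213,.094),"row192 z56",g(254,192,.056))
print("corners",g(155,108,.024),g(358,110,.024)); print("cups",g(340,134,.055),g(170,131,.055)); print("lever tip",g(167,286,.09))
print("wire z24",g(255,139,.024))
cv2.imwrite("pics/w1z.png",cv2.resize(c["image"][90:290,140:380],None,fx=3,fy=3,interpolation=cv2.INTER_CUBIC))
E
```

```text
tab top front L,R [-0.0697  0.0325] [-0.0697 -0.021 ] row213 [-0.0628  0.0053] row192 z56 [-0.0703  0.0052]
corners [-0.1517 -0.0978] [-0.1496  0.1136]
cups [-0.1292  0.0885] [-0.1321 -0.0759]
lever tip [ 0.0183 -0.0826]
wire z24 [-0.119   0.0062]
```

View pics/w1z.png

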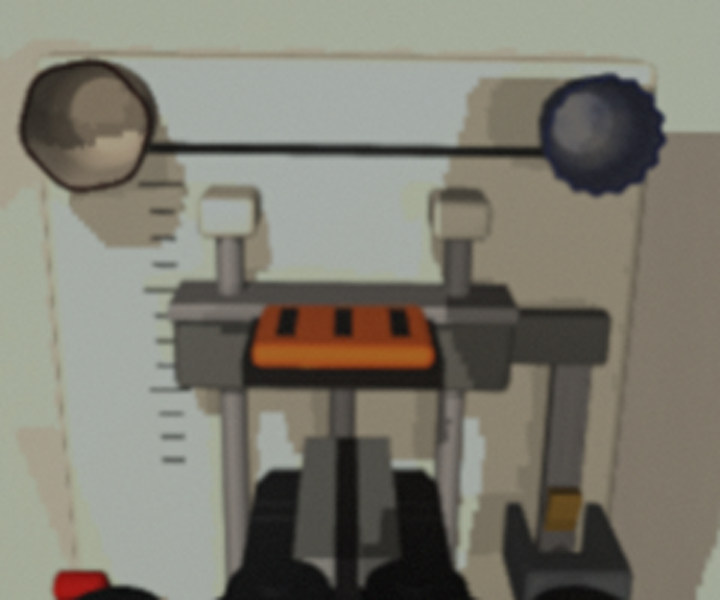

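send_rows(
  rows=[
    [[0,-0.002,0.015,0],[0,0,0.03,0],[0,0,0.035,0],[0,0,0.035,0],[0,0,0.028,0],[0,0,0.015,0],[0,0,0.005,0],[0,0,0,0],[0,0,0,0]],
  ],
)

```text
clock: 2.95
tcp_pos: [0.4403, 0.064, 0.2427]
orientation: [[-0.996, 0.086, 0.002], [0.086, 0.996, -0.0], [-0.002, 0.0, -1.0]]
wrist_force: [0.3, -0.8, 0.4]
opening: 0.0
```

```bash
python3 - <<'E'
from station import manip
from h import *
st(manip.get_obs())
c=manip.capture("scene");cv2.imwrite("pics/s2.png",cv2.resize(c["image"][110:250,110:290],None,fx=4,fy=4,interpolation=cv2.INTER_CUBIC))
E
```

```text
t 2.95 guide xy [-0.09742976  0.00310975] z 0.24272202317874966 F_guide [ 0.38896187 -0.76889568] 0.38316910692647843 xang err 0.02217702547795941 open 4.3866984574645476e-05
```

View pics/s2.png

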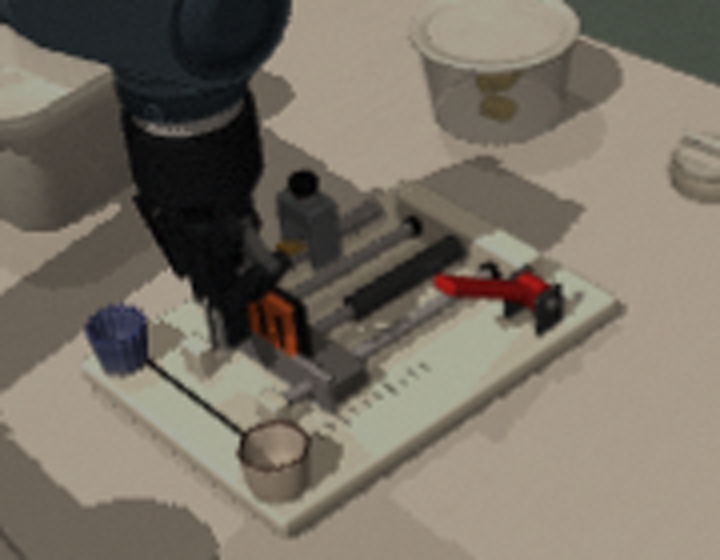

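The fingers stand just in front of the orange face and clear of the cups. Now I push.

send_rows(
  rows=[
    [[-0.005,0,0,0],[-0.005,0,0,0],[-0.005,0,0,0],[-0.005,0,0,0],[-0.005,0,0,0],[-0.005,0,0,0]],
  ],
)

```text
clock: 3.6
tcp_pos: [0.4694, 0.0609, 0.2413]
orientation: [[-0.996, 0.087, -0.005], [0.087, 0.996, -0.0], [0.005, -0.0, -1.0]]
wrist_force: [-7.6, -1.0, 7.0]
opening: 0.0002
```

send_rows(
  rows=[
    [[-0.005,0,0,0],[-0.005,0,0,0],[-0.005,0,0,0],[-0.005,0,0,0],[-0.005,0,0,0],[-0.005,0,0,0]],
  ],
)

```text
clock: 4.2
tcp_pos: [0.499, 0.0581, 0.241]
orientation: [[-0.996, 0.087, -0.006], [0.087, 0.996, -0.0], [0.006, -0.001, -1.0]]
wrist_force: [-10.0, -1.2, 5.8]
opening: -0.0005
```

```bash
python3 - <<'E'
from station import manip
from h import *
st(manip.get_obs())
c=manip.capture("scene");cv2.imwrite("pics/s3.png",cv2.resize(c["image"][110:250,110:290],None,fx=4,fy=4,interpolation=cv2.INTER_CUBIC))
E
```

```text
t 4.2 guide xy [-0.03843905  0.00230441] z 0.24098300889434943 F_guide [-9.89684872 -2.10821753] 5.758262323693188 xang err -0.02232492756806348 open -0.0005087661218363474
```

View pics/s3.png

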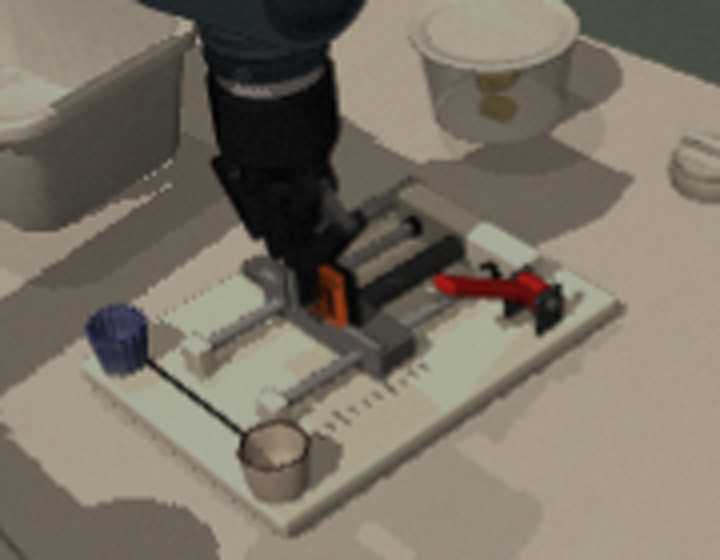

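send_rows(
  rows=[
    [[-0.005,0,0,0],[-0.005,0,0,0],[-0.004,0,0,0],[-0.002,0,0,0]],
  ],
)

```text
clock: 4.65
tcp_pos: [0.5147, 0.0567, 0.2407]
orientation: [[-0.996, 0.087, -0.007], [0.087, 0.996, -0.0], [0.007, -0.001, -1.0]]
wrist_force: [-8.9, -2.1, 5.4]
opening: -0.0002
```

send_rows(
  rows=[
    [[-0.002,0,0,0],[-0.002,0,0,0]],
  ],
)

```text
clock: 4.85
tcp_pos: [0.5179, 0.0565, 0.2406]
orientation: [[-0.996, 0.087, -0.012], [0.087, 0.996, -0.0], [0.012, -0.001, -1.0]]
wrist_force: [-21.4, -1.5, 16.2]
opening: 0.0001
```

send_rows(
  rows=[
    [[-0.002,0,0,0],[-0.002,0,0,0]],
  ],
)

```text
clock: 5.05
tcp_pos: [0.5199, 0.0565, 0.2405]
orientation: [[-0.996, 0.086, -0.023], [0.086, 0.996, 0.0], [0.023, -0.002, -1.0]]
wrist_force: [-38.1, -2.2, 32.2]
opening: 0.0001
```

The force jumped to 38 N, so the fence is at its far stop. I retreat quickly to let go.

send_rows(
  rows=[
    [[0.02,0,0,0],[0.035,0,0,0],[0.025,0,0,0],[0.008,0,0,0],[0,0,0,0],[0,0,0,0]],
  ],
)

```text
clock: 5.65
tcp_pos: [0.4371, 0.0637, 0.2423]
orientation: [[-0.996, 0.087, 0.002], [0.087, 0.996, -0.0], [-0.002, -0.0, -1.0]]
wrist_force: [0.2, 0.0, -0.6]
opening: -0.0001
```

```bash
python3 - <<'E'
from station import manip
from h import *
import pickle
st(manip.get_obs())
c=manip.capture("scene");cv2.imwrite("pics/s4.png",cv2.resize(c["image"][110:250,110:290],None,fx=4,fy=4,interpolation=cv2.INTER_CUBIC))
c=manip.capture("top");cv2.imwrite("pics/t4.png",cv2.resize(c["image"][130:260,145:255],None,fx=4.5,fy=4.5,interpolation=cv2.INTER_CUBIC))
E
```

```text
t 5.65 guide xy [-0.10056807  0.00244122] z 0.24234235566157758 F_guide [0.20729302 0.05754758] -0.5544408853014977 xang err -0.05409243344268955 open -0.00012243649528864456
```

View pics/s4.png

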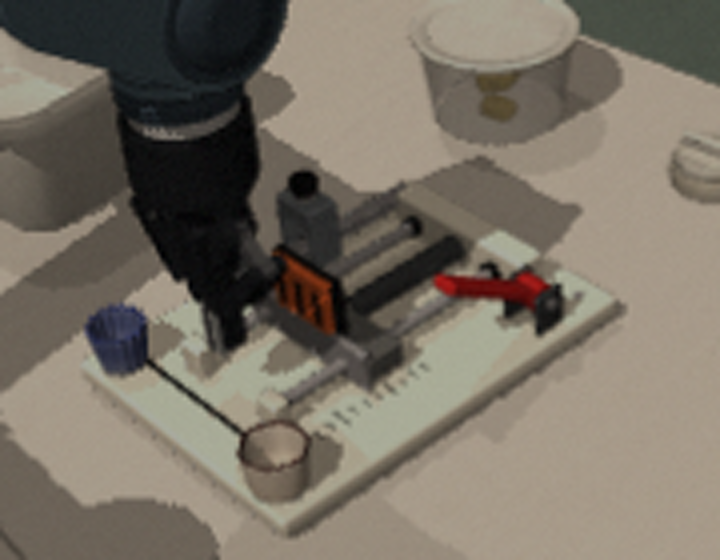

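View pics/t4.png

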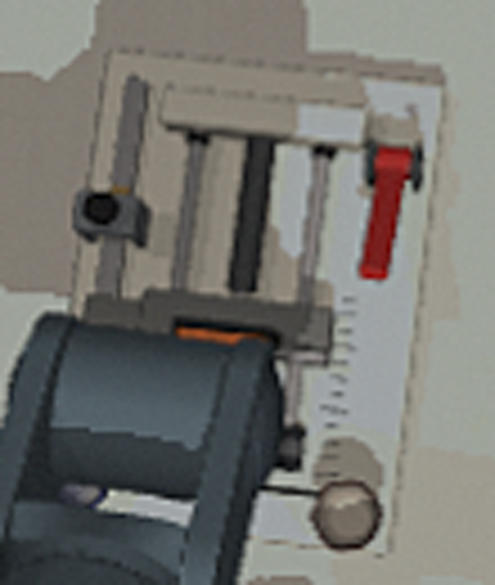

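The fence is caught at mid travel: the tab's top edge is now at zoom row 335 instead of 390, about +32 mm. The cups have not moved. Next I raise and go over the lever.

send_rows(
  rows=[
    [[0,0,-0.02,0],[0,0,-0.035,0],[0,0,-0.03,0],[-0.01,-0.006,-0.015,0],[-0.03,-0.019,0,0],[-0.035,-0.022,0,0],[-0.035,-0.022,0,0],[-0.022,-0.013,0,0],[-0.01,-0.006,0,0],[0,0,0,0],[0,0,0,0]],
  ],
)

```text
clock: 6.85
tcp_pos: [0.5693, -0.0357, 0.3413]
orientation: [[-0.996, 0.087, -0.001], [0.087, 0.996, 0.001], [0.001, 0.0, -1.0]]
wrist_force: [-0.8, -0.2, -0.0]
opening: 0.0001
```

```bash
python3 - <<'E'
from station import manip
from h import *
st(manip.get_obs())
c=manip.capture("scene");cv2.imwrite("pics/s5.png",cv2.resize(c["image"][110:250,110:290],None,fx=4,fy=4,interpolation=cv2.INTER_CUBIC))
E
```

```text
t 6.85 guide xy [ 0.0397042  -0.08506951] z 0.34129682663606703 F_guide [-0.79417079 -0.31113567] -0.04883869687085791 xang err -0.02146451768569957 open 7.836296022941228e-05
```

View pics/s5.png

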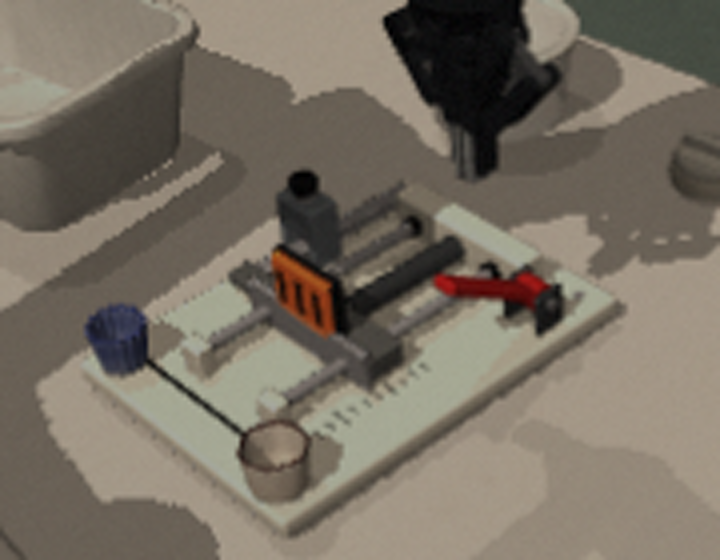

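The fingers hang over the lever and the fence is still at mid. I press down.

send_rows(
  rows=[
    [[0,0,0.015,0],[0,0,0.02,0],[0,0,0.012,0],[0,0,0.006,0],[0,0,0.006,0],[0,0,0.006,0],[0,0,0.006,0],[0,0,0.006,0],[0,0,0.006,0]],
  ],
)

```text
clock: 7.8
tcp_pos: [0.5699, -0.0362, 0.2587]
orientation: [[-0.996, 0.087, 0.001], [0.087, 0.996, -0.0], [-0.001, -0.0, -1.0]]
wrist_force: [0.2, -0.0, 2.8]
opening: -0.0001
```

send_rows(
  rows=[
    [[0,0,0.006,0],[0,0,0.006,0],[0,0,0.006,0],[0,0,0.005,0],[0,0,0.004,0],[0,0,0.002,0]],
  ],
)

```text
clock: 8.4
tcp_pos: [0.5694, -0.0361, 0.229]
orientation: [[-0.996, 0.087, -0.001], [0.087, 0.996, 0.0], [0.001, 0.0, -1.0]]
wrist_force: [-1.2, 1.2, 2.8]
opening: -0.0003
```

send_rows(
  rows=[
    [[0,0,0.001,0],[0,0,0.001,0]],
  ],
)

```text
clock: 8.6
tcp_pos: [0.5696, -0.0361, 0.2276]
orientation: [[-0.996, 0.087, -0.0], [0.087, 0.996, 0.0], [0.0, 0.0, -1.0]]
wrist_force: [-1.1, 0.5, 2.0]
opening: -0.0003
```

send_rows(
  rows=[
    [[0,0,0.001,0],[0,0,0.001,0]],
  ],
)

```text
clock: 8.8
tcp_pos: [0.5697, -0.0361, 0.2257]
orientation: [[-0.996, 0.087, 0.0], [0.087, 0.996, -0.0], [-0.0, -0.0, -1.0]]
wrist_force: [-1.7, -0.2, 2.2]
opening: 0.0002
```

send_rows(
  rows=[
    [[0,0,0.001,0],[0,0,0.0005,0]],
  ],
)

```text
clock: 9.0
tcp_pos: [0.5699, -0.0362, 0.2252]
orientation: [[-0.996, 0.087, -0.001], [0.087, 0.996, 0.0], [0.001, -0.0, -1.0]]
wrist_force: [-6.5, 0.5, 12.4]
opening: 0.0001
```

send_rows(
  rows=[
    [[0,0,0.0005,0],[0,0,0,0]],
  ],
)

```text
clock: 9.2
tcp_pos: [0.5699, -0.0361, 0.2251]
orientation: [[-0.996, 0.087, -0.001], [0.087, 0.996, -0.0], [0.001, -0.0, -1.0]]
wrist_force: [-7.2, 1.6, 12.7]
opening: 0.0
```

The lever has hit its end stop: 12.7 N with the fingertips at 52 mm. I lift clear and check.

send_rows(
  rows=[
    [[0,0,-0.005,0],[0,0,-0.02,0],[0,0,-0.04,0],[0,0,-0.04,0],[0,0,-0.03,0],[0,0,-0.01,0],[0,0,0,0],[0,0,0,0]],
  ],
)

```text
clock: 10.0
tcp_pos: [0.5692, -0.036, 0.3668]
orientation: [[-0.996, 0.087, -0.003], [0.087, 0.996, 0.001], [0.003, 0.0, -1.0]]
wrist_force: [-0.3, 0.7, -0.9]
opening: 0.0001
```

```bash
python3 - <<'E'
from station import manip
from h import *
import pickle
st(manip.get_obs())
c=manip.capture("scene");cv2.imwrite("pics/s6.png",cv2.resize(c["image"][110:250,110:290],None,fx=4,fy=4,interpolation=cv2.INTER_CUBIC))
a=cv2.imread("pics/scene0.png")
for nm,(y,x) in {"cups":((180,245),(125,195)),"tape/marker":((245,335),(285,340))}.items():
    print(nm,np.abs(a[y:=slice(*y),x:=slice(*x)].astype(int)-c["image"][y,x]).mean())
for nm,p in{"press":(.04,-.085,.052),"flat tip":(-.005,-.085,.052),"press at .5rad":(.0437,-.085,.0754)}.items():
    print(nm,proj(c,np.r_[M+R@np.array(p[:2]),p[2]])[0])
E
```

```text
t 10.0 guide xy [ 0.03966836 -0.08545627] z 0.3667842151436906 F_guide [-0.40201556  0.62754266] -0.8798977961762178 xang err -0.04356347198296273 open 9.015781776103982e-05
cups 17.645274725274724
tape/marker 6.476161616161616
press [230.86013352 190.05081207]
flat tip [218.41258997 198.24745773]
press at .5rad [231.50207558 182.39420213]
```

View pics/s6.png

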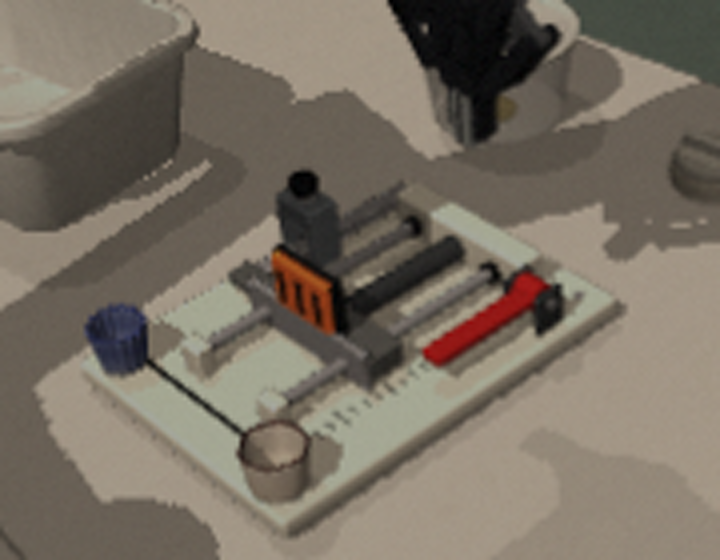

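The lever lies flat: its tip is at pixel (217.5,198), and (218.4,198.2) is predicted for flat. The fence is still at mid and the cups are in place. The cup and tape image differences reflect the moved fence and shadows. I'm handing the job in.

```bash
python3 -c "
from station import manip
print(manip.job_done())"
```

```text
the job is handed in; nothing more can be done
None
```

The guide is set to its middle width and locked, and I handed the job in at about 10 s on the robot's clock.

- **Fence:** With the fingers shut I pushed only the tab's orange front until it hit the far stop; the horizontal force jumped from about 10 N to 38 N there. I pulled straight back, and the fence sprang back and caught. In the top view the tab sits about 32 mm from rest (mid position is about 31 mm). It was still there after I pressed the lever.
- **Lever:** I pressed it down at 2–3 N until it met its end stop, at about 13 N with the fingertips at 52 mm. In the last picture its tip is within 1 pixel of where a flat lever's tip should be.
- **Clear of the work:** The gripper ended about 140 mm above the lever, with the wrist force near zero.
- **Bystanders:** The cups look unmoved in the last pictures. For the tape and marker I only compared images. Neither image comparison was exact, for the cups or for the tape and marker; I put that down to the moved fence and shadows but did not check it separately. The arm never went near the tape or marker.
- **Disagreement between views:** The wrist view put the tab about 4 mm further left (guide y) than the top view. I aimed between the two, and the fingers stayed well within the tab's width.

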